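Refit the drive knob and its cap on the stage controller

TASK

The stage controller has lost its drive knob. Pick the larger of the two knobs out of the tray, push it onto the bare two-flat shaft on the controller's sloping panel while slowly turning it until it drops fully home, and turn it clockwise to its stop so that its white line runs straight up the slope; then set the wide flat cap squarely over the knob, fully down, with the cap's white line up the slope too, and let go. Leave the smaller knob, the small box and the bottles undisturbed.

Things in the scene. Friction and masses are not known exactly. Their poses are not given: they have to be found in the camera images.
- knob_center (a point): centre (half-way up) of the larger black ribbed knob, loose, upright with its bore down on the tray's floor: 44 mm diameter, 34 mm tall, 40 to 85 g. z axis: up through its top. x axis: along the white line that runs right across the top; the knob is the same after a half turn
- knob_mouth (a point): centre of the larger knob's underside, 17 mm below its centre; same axes. A round recess of 21 mm diameter, 5 mm deep, leads to a bore with two flats (20 mm long along x, 13 mm across the flats along y) that ends 20 mm above the underside
- spare_center (a point): centre of the smaller black ribbed knob, a spare for another instrument (34 mm diameter, 28 mm tall, white line across the top), loose in the tray; it does not fit and stays
- cap_center (a point): centre (9 mm above its underside) of the wide flat black cap, loose, open side down on the tray's floor: 54 mm diameter, 18 mm tall, 40 g, hollow below (48 mm diameter, 8 mm deep) to go loosely over the knob's top. z: up through its top; x: along the white line across its top, same after a half turn. Fully down on the seated knob its centre is 37 mm from shaft_seat along z
- shaft_seat (a point): point on the controller's panel on the shaft's axis. The panel slopes 30 degrees, low edge towards the robot. z axis: outward along the shaft, square to the panel; x axis: straight up the slope. Fully home, the knob rests on a washer (40 mm wide, 2 mm thick), its centre 19 mm from here along z; resting on the shaft's end without engaging, 30 mm. The panel is flat and clear for 45 mm round the shaft
- shaft_end (a point): centre of the steel shaft's end, 18 mm out of the panel; axes are the panel's, not the shaft's. Section 17.6 mm long, 11 mm across two flats. It turns stiffly (0.25 N m). Its long side starts at an unreported angle, 0.45 to 1.10 rad anticlockwise (seen facing the panel) of straight up the slope; its clockwise stop is straight up the slope (angle 0). The knob has 0.14 rad of play on it
- up_mark (a point): end of the long black tick on the panel, 38 mm straight up the slope from the shaft's axis: at the stop the knob's line points at it. Controller, fixed: 156 mm deep, 170 mm wide, 17 mm high at the front and 93 mm at the back
- tray: fixed shallow aluminium tray, 190 mm (x) by 170 mm (y), floor 3 mm thick, rim 9 mm above the bench; origin at the centre of its underside
- box_center (a point): centre of the small square pale box with a lid (30 x 30 mm, 16 mm tall) that lies loose in the tray; stays there
- cleaner_center (a point): centre of the small upright bottle (30 mm diameter, 75 mm tall) that stands loose on the bench between tray and controller; must not be knocked
- spray_center (a point): centre of the tall upright bottle (64 mm diameter, 151 mm tall) that stands loose on the bench behind; must not be knocked

How it is judged:
On the way, in this order (a step that is already met when the one before it is completed fails the run):
1. the larger knob has dropped fully home on the shaft (z of knob_center in the frame of shaft_seat between 0.015 and 0.0225 m and distance between knob_center and shaft_seat below 0.0235 m and angle between the z axis of knob_center and the z axis of shaft_seat, either way round below 0.15 rad), for 0.1 s.
2. the knob, home, has been turned clockwise to its stop, its line up the slope (all of step 1 and angle between the x axis of knob_center and the x axis of shaft_seat, either way round below 0.25 rad), for 0.1 s.
At the end, for the whole second after the job is handed in: the larger knob sits fully home on the shaft (within 3.5 mm, square), at its clockwise stop, line up the slope within 14 degrees; the cap sits down over it (within 3 mm, square within 7 degrees), its line up the slope within 11 degrees; both are released (all of step 2 and z of cap_center in the frame of shaft_seat between 0.034 and 0.04 m and distance between cap_center and shaft_seat below 0.041 m and angle between the z axis of cap_center and the z axis of shaft_seat, either way round below 0.12 rad and angle between the x axis of cap_center and the x axis of shaft_seat, either way round below 0.2 rad); the robot touches nothing.
It fails at once if the smaller knob was moved by more than 25 mm (distance of spare_center from where it was at the start of the episode above 0.025 m).
It fails at once if the small box was moved by more than 25 mm or tipped (distance of box_center from where it was at the start of the episode above 0.025 m or angle between box_center's own z axis and vertical above 0.4 rad).
It fails at once if the small bottle was moved by more than 25 mm or tipped (distance of cleaner_center from where it was at the start of the episode above 0.025 m or angle between cleaner_center's own z axis and vertical above 0.4 rad).
It fails at once if the tall bottle was moved by more than 25 mm or tipped (distance of spray_center from where it was at the start of the episode above 0.025 m or angle between spray_center's own z axis and vertical above 0.4 rad).
It also fails if it takes over 64 s, if anything falls off the work surface, if the arm or the gripper's body presses on something with over 40 N, if the wrist force passes 120 N, or if a joint passes its speed limit or range.

ROBOT

A 6-joint arm with a two-finger parallel gripper is mounted at the origin on a cart in front of the work surface, level with it; the furniture and walls round the work are solid. World frame = base frame: x ahead of the robot, y to its left, z up, the work surface at z = 0. Lengths are in m, angles in rad, forces in N, time in s.
With the tool pointing down it reaches from about 0.15 to 0.775 m from the base axis. Payload 6.1 kg.
Tool frame: the origin (TCP) lies on the centre line of the jaws, within the pads' length; the fingertips stand 19 mm ahead of it and the grasp point (between the pads) is the TCP; z points along the fingers, y is the line along which they close (so a half turn about z gives the same grasp; the last joint's range is limited). The gripper opens to 85 mm and grips with 20 to 120 N. Pads are 22 mm wide; open, the fingers measure 114 mm over their backs; the gripper's body (76 mm by 85 mm) begins 54 mm behind the grasp point. The pads swing forward as they close: fully open they stand 13 mm farther back than shut.
Start: joints at [1.339, 0.126, -0.04, 1.405, 0, 1.571], TCP at [0.121, 0.511, 0.25] pointing down, gripper open.
Joint ranges: [-2.72, 2.72], [-0.95, 1.95], [-1.27, 1.35], [-1.78, 2.02], [-1.46, 1.47], [-3.14, 3.14]. Speed limits (rad/s): [2.39, 2.39, 3.01, 3.14, 3.14, 3.14].

INTERFACE

Orientations are given as a rotation vector (axis times angle).
In Python, from workcell import arm, viewer, job gives the robot as it stands. The module is installed in compiled form; this text tells all that it offers.
- The arm moves only by the tool arm_command, never from a script. Its argument "steps" is a list of rows, each a list of 6 numbers: the shift along the tool's x, y, z in cm, then the turn, a rotation vector about the tool's x, y, z in degrees. A call has exactly 8 rows; each row shifts and turns the commanded pose from where the row before left it, along the tool's axes as they then stand; what a row does not reach is not made up. A row lasts 1/12 s, in which the tool goes at most 41.7 mm and 7.16 degrees, less where a joint would pass 70% of its speed; a pose out of reach is approached as far as the arm can. A call is refused whole if a number of a shift passes 4.17 or a number of a turn 7.16, either way. A call with a gripper value outside its range is refused whole. "fingers" is the finger opening in cm, from 0 to 8.54, set as the call begins (left out, the last holds). The fingers move at their own pace and stop on an object; the grip force is fixed at half the most. Time passes only in rows, so rows that do not move let the fingers close, or fill a call up. It gives the time, the measured TCP pose, the force, the opening and the grip force at its end, in the units of the state.
- arm.observe(): the state, without advancing time (a new reading comes with each control period).
- viewer.capture(name): name is "side" or "top" or "wrist"; returns a dict with "image" (400x640x3 uint8, red, green, blue), "mtx" (3x3 intrinsics, pixels), "R" (3x3) and "t" (3): a world point X has camera coordinates R X + t. Camera axes: x right, y down, z forward; pixel columns grow to the right and rows downward; lengths in m; the calibration is good to about 2 mm. A picture is of the moment at which its call begins. There is no depth.
- job.finish_job(): hands the job in; it is judged then, once.
The state is a dict: "t": time; "q": joint angles; "qvel": joint speeds; "tau": joint torques, N m; "tcp_pos": TCP position; "orientation": TCP orientation; "wrist_force": force on the tool from outside, world axes, zero at the start; "wrist_torque": the same for the moment, N m; "finger_gap": finger opening in m; "finger_force": force on a finger pad.
Only numpy, scipy, OpenCV 4.12 (cv2) and the standard library are available. Lean on these libraries where they do the work, as an engineer would, in place of code of your own. Each camera call takes 0.05 s, during which the arm holds its last target. There are 200 camera calls.

## Working session

There is one attempt and no reset: what is moved stays moved. The work goes in short steps, Python scripts to look and compute and a tool call to move; the robot and the scene stay as the last step left them, time stands still between calls to the robot, and variables do not carry over. Pictures are saved under pics/ and viewed, at most 10 in all, crops included, and the job is handed in when it is done.

Besides the shell and the picture viewer there is one more tool, called after "Emit:" as name(argument=value, ...), one argument or row to a line, values as JSON. arm_command: Moves the arm, as the interface text tells. Its arguments: {"type":"object","properties":{"steps":{"type":"array"},"fingers":{"type":"number"}},"required":["steps"]}

```bash
mkdir -p pics
python3 - <<'E'
from workcell import arm, viewer
import cv2,pickle
d={}
for n in("top","side"):
    c=viewer.capture(n);d[n]=c
    cv2.imwrite(f"pics/{n}0.png",c["image"][:,:,::-1])
pickle.dump(d,open("cams0.pkl","wb"))
print(d["top"]["mtx"],d["top"]["R"],d["top"]["t"],d["side"]["R"],d["side"]["t"]); s=arm.observe();print({k:s[k] for k in("t","q","tcp_pos","orientation","finger_gap")})
E
```

```text
[[424.33079965   0.         316.98633085]
 [  0.         424.33079965 199.84829212]
 [  0.           0.           1.        ]] [[-2.93644869e-04 -9.99958308e-01  9.12668427e-03]
 [-9.91300615e-01 -9.10147649e-04 -1.31614068e-01]
 [ 1.31616887e-01 -9.08593552e-03 -9.91259018e-01]] [0.0635385  0.57235448 0.86393067] [[ 0.88558508 -0.46416721 -0.01696695]
 [-0.32054201 -0.58431018 -0.74554305]
 [ 0.33614267  0.66568042 -0.66624146]] [-0.48985033  0.29351883  0.71068491]
{'t': 0.1, 'q': array([ 1.33897407e+00,  1.26338731e-01, -4.04829365e-02,  1.40543798e+00,
        1.54090898e-05,  1.57081682e+00]), 'tcp_pos': array([0.1205359 , 0.51062034, 0.24960737]), 'orientation': array([-3.63341248e-01, -3.12032418e+00,  2.28022138e-03]), 'finger_gap': 0.08535991869455994}
```

View pics/top0.png

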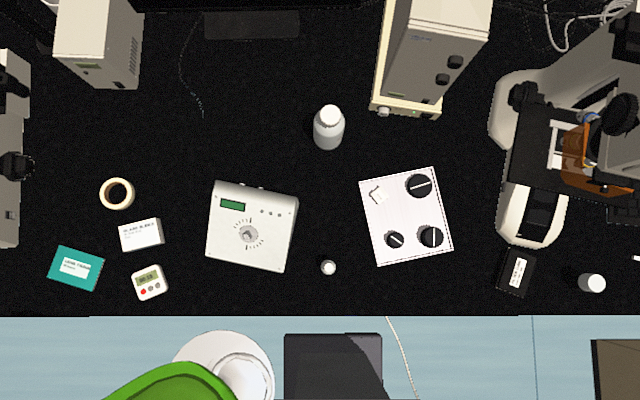

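View pics/side0.png

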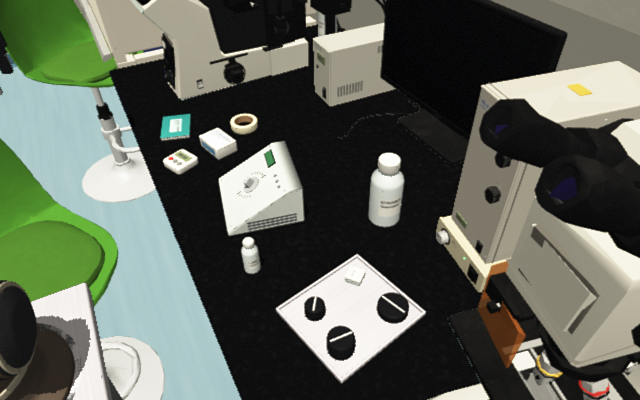

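The top view shows the tray at the right: the cap at (420,185), the larger knob at (431,237), the spare at (394,240) and the box at (378,195). The controller is at (250,228) with its shaft near (248,234). Next I'll enlarge these areas.

Run:
```python
import cv2,pickle,numpy as np
d=pickle.load(open("cams0.pkl","rb"))
def crop(n,x,y,w,h,s):
    return cv2.resize(d[n]["image"][y:y+h,x:x+w,::-1],None,fx=s,fy=s,interpolation=cv2.INTER_CUBIC)
# 100x75 crops x4 
A=crop("top",360,165,100,75+25,4)[:300]
ims=[crop("top",355,163,100,107,4)[:428],crop("top",205,175,100,107,4)[:428]]
top=np.hstack(ims)
cv2.imwrite("pics/c1.png",top)
cv2.imwrite("pics/c2.png",np.hstack([crop("side",270,250,160,140,2.5),crop("side",215,135,100,87.5.__int__(),4)[:350,:]]))
```

```text
Traceback (most recent call last):
ValueError: all the input array dimensions except for the concatenation axis must match exactly, but along dimension 0, the array at index 0 has size 350 and the array at index 1 has size 348
```

View pics/c1.png

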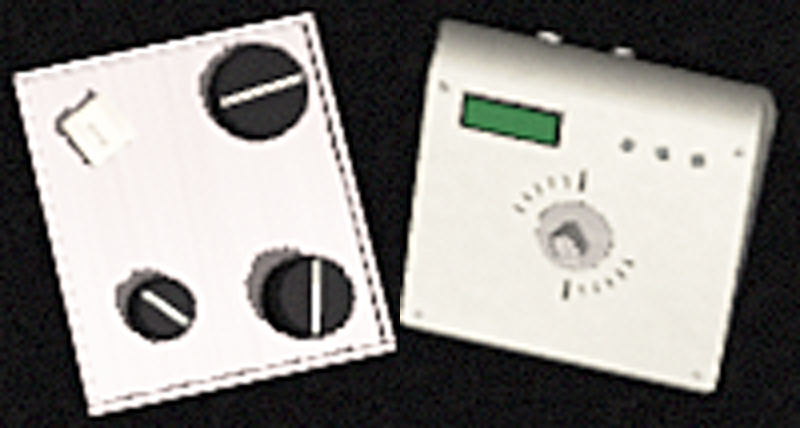

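```bash
python3 - <<'E'
import cv2
im=cv2.imread("pics/c2.png") if False else None
E
ls pics
```

```text
c1.png
side0.png
top0.png
```

```bash
cat > h.py <<'E'
import numpy as np,pickle
from scipy.spatial.transform import Rotation as Ro
def ray(c,p):
    d=c["R"].T@np.linalg.solve(c["mtx"],[p[0],p[1],1]); return -c["R"].T@c["t"],d
def onplane(c,p,n,k):
    o,d=ray(c,p);return o+d*(k-n@o)/(n@d)
def onz(c,p,z): return onplane(c,p,np.array([0,0,1.]),z)
def proj(c,X):
    v=c["mtx"]@(c["R"]@X+c["t"]);return v[:2]/v[2]
E
python3 - <<'E'
from h import *
np.set_printoptions(precision=4,suppress=True)
d=pickle.load(open("cams0.pkl","rb"));c=d["top"];s=d["side"]
L=lambda x,y:((x+.5)/4-.5+355,(y+.5)/4-.5+163)
R=lambda x,y:((x-400+.5)/4-.5+205,(y+.5)/4-.5+175)
def line(nm,a,b,z):
    A=onz(c,L(*a),z);B=onz(c,L(*b),z);v=B-A
    print(nm,(A+B)/2,"ang",np.degrees(np.arctan2(v[1],v[0])),"len",np.hypot(*v[:2]),"side px",proj(s,(A+B)/2))
line("cap",(222,104),(301,78),.021)
line("knob",(317,257),(316,334),.037)
line("spare",(144,293),(187,322),.031)
print("box",onz(c,L(106,125),.019))
fl=onz(c,R(404,322),.017);fr=onz(c,R(716,390),.017)
v=fl-fr;print("front",fl,fr,np.linalg.norm(v),"yaw",np.degrees(np.arctan2(-v[0],v[1])))
y=np.arctan2(-v[0],v[1]);u=np.array([np.cos(y),np.sin(y),0])
n=np.array([-u[0]*.5,-u[1]*.5,np.cos(np.pi/6)]);k=n@fl
seat=onplane(c,R(574,235),n,k+.002)-.002*n
up=onplane(c,R(583,171),n,k);lo=onplane(c,R(566,298),n,k);print(k,n@fr)
sx=u*np.cos(np.pi/6)+np.array([0,0,.5])
print("seat",seat,"up",up,"dir",(up-seat)@sx,np.linalg.norm(up-seat),"lo",lo,np.linalg.norm(lo-seat))
w=up-lo;print("yaw ticks",np.degrees(np.arctan2(w[1],w[0])))
print("side px seat",proj(s,seat),"up",proj(s,up),"shaftend",proj(s,seat+.018*n),"top shaftend",proj(c,seat+.018*n), R(567,247))
b=onz(c,(328,267),.075);print("cleaner",b,proj(s,b));
E
```

```text
cap [ 0.6066 -0.1609  0.021 ] ang -71.7140916988124 len 0.04590611516957744 side px [391.9852 303.0852]
knob [ 0.4948 -0.1823  0.037 ] ang 177.15710367152246 len 0.04050045258590167 side px [340.5604 335.5662]
spare [ 0.4887 -0.1036  0.031 ] ang -124.29957744470333 len 0.02714087545500247 side px [314.0028 302.2952]
box [ 0.588 -0.076  0.019]
front [0.456  0.3009 0.017 ] [0.4202 0.1344 0.017 ] 0.1703025295726536 yaw -12.15070142272791
-0.1765014121302598 -0.1765014121302598
seat [0.5012 0.2053 0.0541] up [0.5318 0.1991 0.0721] dir 0.03598445767504342 0.03598693238796604 lo [0.4684 0.2122 0.0348] 0.038713523018024075
yaw ticks -11.654160543095106
side px seat [251.2951 184.4437] up [265.2179 174.8697] shaftend [246.0875 179.4514] top shaftend [246.1692 236.8851] (246.375, 236.375)
cleaner [0.4323 0.0421 0.075 ] [247.4636 239.7113]
```

```bash
cat >> h.py <<'E'
from workcell import arm,viewer,job
seat=np.array([.5007,.2055,.0538]);yaw=np.radians(-11.9)
n=np.array([-.5*np.cos(yaw),-.5*np.sin(yaw),np.cos(np.pi/6)])
up=np.array([np.cos(yaw)*np.cos(np.pi/6),np.sin(yaw)*np.cos(np.pi/6),.5])
lat=np.cross(n,up)
def frame(y,z): return np.c_[np.cross(y,z),y,z]
def down(a): a=np.radians(a);return frame(np.array([np.cos(a),np.sin(a),0]),np.array([0,0,-1.]))
def panel(phi): a=np.radians(phi);return frame(np.cos(a)*up+np.sin(a)*lat,-n)
def plan(p,R,N,p0=None,R0=None):
    s=arm.observe()
    p0=s["tcp_pos"] if p0 is None else p0;R0=Ro.from_rotvec(s["orientation"]).as_matrix() if R0 is None else R0
    r=Ro.from_matrix(R0.T@R).as_rotvec()/N
    M=sum(Ro.from_rotvec(r*k).as_matrix() for k in range(N))
    d=np.linalg.solve(M,R0.T@(np.asarray(p)-p0))*100
    print(N,"rows of",np.round(np.r_[d,np.degrees(r)],2),"norm",np.linalg.norm(d).round(2),np.degrees(np.linalg.norm(r)).round(2))
    # end
    p,R=np.array(p0),R0
    for i in range(N): p=p+R@np.round(d,2)/100;R=R@Ro.from_rotvec(np.radians(np.round(np.degrees(r),2))).as_matrix()
    print("end",p.round(4))
E
python3 -c "
from h import *
plan([.4948,-.1823,.15],down(-3),24)"
```

```text
24 rows of [-3.51 -0.63  0.42 -0.    0.    3.32] norm 3.59 3.32
end [ 0.4951 -0.1835  0.1497]
```

Emit:
arm_command(
  steps=[
    [-3.51,-0.63,0.42,0,0,3.32],
    [-3.51,-0.63,0.42,0,0,3.32],
    [-3.51,-0.63,0.42,0,0,3.32],
    [-3.51,-0.63,0.42,0,0,3.32],
    [-3.51,-0.63,0.42,0,0,3.32],
    [-3.51,-0.63,0.42,0,0,3.32],
    [-3.51,-0.63,0.42,0,0,3.32],
    [-3.51,-0.63,0.42,0,0,3.32],
  ],
)

```text
t: 0.77
tcp_pos: [0.3531, 0.3471, 0.216]
orientation: [-1.074, -2.952, 0.001]
wrist_force: [0.5, 0.8, -0.9]
finger_gap: 0.0854
finger_force: 0.0
```

Emit:
arm_command(
  steps=[
    [-3.51,-0.63,0.42,0,0,3.32],
    [-3.51,-0.63,0.42,0,0,3.32],
    [-3.51,-0.63,0.42,0,0,3.32],
    [-3.51,-0.63,0.42,0,0,3.32],
    [-3.51,-0.63,0.42,0,0,3.32],
    [-3.51,-0.63,0.42,0,0,3.32],
    [-3.51,-0.63,0.42,0,0,3.32],
    [-3.51,-0.63,0.42,0,0,3.32],
  ],
)

```text
t: 1.43
tcp_pos: [0.4867, 0.0979, 0.1825]
orientation: [-1.724, -2.626, 0.001]
wrist_force: [0.7, 0.1, 0.1]
finger_gap: 0.0854
finger_force: 0.0
```

Emit:
arm_command(
  steps=[
    [-3.51,-0.63,0.42,0,0,3.32],
    [-3.51,-0.63,0.42,0,0,3.32],
    [-3.51,-0.63,0.42,0,0,3.32],
    [-3.51,-0.63,0.42,0,0,3.32],
    [-3.51,-0.63,0.42,0,0,3.32],
    [-3.51,-0.63,0.42,0,0,3.32],
    [-3.51,-0.63,0.42,0,0,3.32],
    [-3.51,-0.63,0.42,0,0,3.32],
  ],
)

```text
t: 2.1
tcp_pos: [0.4949, -0.1848, 0.1489]
orientation: [-2.281, -2.16, 0.0]
wrist_force: [0.7, 0.0, -0.1]
finger_gap: 0.0854
finger_force: 0.0
```

Run:
```python
from h import *
import cv2
c=viewer.capture("wrist");pickle.dump(c,open("w1.pkl","wb"))
im=c["image"][:,:,::-1].copy()
cv2.imwrite("pics/w1.png",im)
s=arm.observe();print(s["tcp_pos"],Ro.from_rotvec(s["orientation"]).as_matrix().round(3),s["q"])
print(proj(c,np.array([.4948,-.1823,.037])),proj(c,np.array([.6066,-.1609,.021])))
plan([.4948,-.1823,.03],down(-3),8)
```

```text
[ 0.49345543 -0.18973591  0.14791791] [[ 0.062  0.998 -0.002]
 [ 0.998 -0.062 -0.003]
 [-0.003 -0.002 -1.   ]] [-0.36509328  0.153056   -0.23287046  1.18600399 -0.00379364  1.26757271]
[323.02802283 198.25655851] [449.66456819 162.80598918]
8 rows of [ 0.1   0.01  1.47 -0.02  0.02 -0.07] norm 1.48 0.07
end [ 0.4946 -0.182   0.0303]
```

View pics/w1.png

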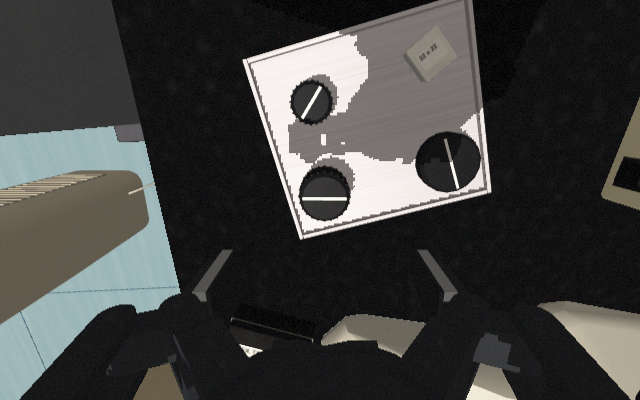

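The wrist view shows the knob's line centre at (325,199), against a predicted (323,198), and the cap's at (452,164), against (450,163). The estimates agree to about 1 mm, so I'm descending.

Emit:
arm_command(
  steps=[
    [0.02,0,1.8,0,0,0],
    [0.02,0,2.0,0,0,0],
    [0.02,0,2.0,0,0,0],
    [0.02,0,2.0,0,0,0],
    [0.02,0,1.8,0,0,0],
    [0.01,0,1.4,0,0,0],
    [0.01,0,1.0,0,0,0],
    [0,0,0,0,0,0],
  ],
)

```text
t: 2.82
tcp_pos: [0.4937, -0.1812, 0.0271]
orientation: [-2.275, -2.161, 0.003]
wrist_force: [-1.4, -0.4, 0.1]
finger_gap: 0.0854
finger_force: 0.0
```

Emit:
arm_command(
  steps=[
    [0,0,0,0,0,0],
    [0,0,0,0,0,0],
    [0,0,0,0,0,0],
    [0,0,0,0,0,0],
    [0,0,0,0,0,0],
    [0,0,0,0,0,0],
    [0,0,0,0,0,0],
    [0,0,0,0,0,0],
  ],
  fingers=3.5,
)

```text
t: 3.48
tcp_pos: [0.4963, -0.1822, 0.0309]
orientation: [2.276, 2.162, 0.002]
wrist_force: [-0.6, 0.3, 6.9]
finger_gap: 0.0419
finger_force: 60.5
```

Emit:
arm_command(
  steps=[
    [0,0,-0.5,0,0,0],
    [0,0,-1.2,0,0,0],
    [0,0,-2,0,0,0],
    [0,0,-3,0,0,0],
    [0,0,-3,0,0,0],
    [0,0,-3,0,0,0],
    [0,0,-2.3,0,0,0],
    [0,0,-1,0,0,0],
  ],
)

```text
t: 4.15
tcp_pos: [0.4964, -0.1823, 0.1935]
orientation: [2.275, 2.16, 0.003]
wrist_force: [1.0, -0.7, 0.1]
finger_gap: 0.0423
finger_force: 60.8
```

Run:
```python
from h import *
s=arm.observe();print(s["tcp_pos"],s["finger_gap"],s["wrist_force"])
plan(seat+.1*n,panel(80),24)
p0=np.array([.495,-.1825,.19])
plan(seat+.1*n,panel(80),24,p0)
```

```text
[ 0.49640243 -0.18225017  0.1934641 ] 0.04226310125656587 [ 1.01692334 -0.67508681  0.07683653]
24 rows of [ 1.65  0.71 -0.1  -0.94 -0.92 -2.89] norm 1.8 3.18
end [0.452  0.2162 0.1415]
24 rows of [ 1.64  0.72 -0.11 -0.94 -0.92 -2.89] norm 1.8 3.18
end [0.453  0.2155 0.1411]
```

Emit:
arm_command(
  steps=[
    [1.65,0.71,-0.1,-0.94,-0.92,-2.89],
    [1.65,0.71,-0.1,-0.94,-0.92,-2.89],
    [1.65,0.71,-0.1,-0.94,-0.92,-2.89],
    [1.65,0.71,-0.1,-0.94,-0.92,-2.89],
    [1.65,0.71,-0.1,-0.94,-0.92,-2.89],
    [1.65,0.71,-0.1,-0.94,-0.92,-2.89],
    [1.65,0.71,-0.1,-0.94,-0.92,-2.89],
    [1.65,0.71,-0.1,-0.94,-0.92,-2.89],
  ],
)

```text
t: 4.82
tcp_pos: [0.5345, -0.0436, 0.1912]
orientation: [1.69, 2.429, -0.005]
wrist_force: [1.0, 0.5, -0.5]
finger_gap: 0.0419
finger_force: 60.7
```

Emit:
arm_command(
  steps=[
    [1.65,0.71,-0.1,-0.94,-0.92,-2.89],
    [1.65,0.71,-0.1,-0.94,-0.92,-2.89],
    [1.65,0.71,-0.1,-0.94,-0.92,-2.89],
    [1.65,0.71,-0.1,-0.94,-0.92,-2.89],
    [1.65,0.71,-0.1,-0.94,-0.92,-2.89],
    [1.65,0.71,-0.1,-0.94,-0.92,-2.89],
    [1.65,0.71,-0.1,-0.94,-0.92,-2.89],
    [1.65,0.71,-0.1,-0.94,-0.92,-2.89],
  ],
)

```text
t: 5.48
tcp_pos: [0.5171, 0.0973, 0.1759]
orientation: [1.089, 2.562, -0.008]
wrist_force: [-0.2, -0.2, -0.8]
finger_gap: 0.0421
finger_force: 60.7
```

Emit:
arm_command(
  steps=[
    [1.65,0.71,-0.1,-0.94,-0.92,-2.89],
    [1.65,0.71,-0.1,-0.94,-0.92,-2.89],
    [1.65,0.71,-0.1,-0.94,-0.92,-2.89],
    [1.65,0.71,-0.1,-0.94,-0.92,-2.89],
    [1.65,0.71,-0.1,-0.94,-0.92,-2.89],
    [1.65,0.71,-0.1,-0.94,-0.92,-2.89],
    [1.65,0.71,-0.1,-0.94,-0.92,-2.89],
    [1.65,0.71,-0.1,-0.94,-0.92,-2.89],
  ],
)

```text
t: 6.15
tcp_pos: [0.4497, 0.2172, 0.1374]
orientation: [0.495, 2.577, -0.011]
wrist_force: [-0.1, 0.3, -0.4]
finger_gap: 0.0421
finger_force: 60.7
```

Emit:
arm_command(
  steps=[
    [0,0,0,0,0,0],
    [0,0,0,0,0,0],
    [0,0,0,0,0,0],
    [0,0,0,0,0,0],
    [0,0,0,0,0,0],
    [0,0,0,0,0,0],
    [0,0,0,0,0,0],
    [0,0,0,0,0,0],
  ],
)

```text
t: 6.82
tcp_pos: [0.4509, 0.2165, 0.1385]
orientation: [0.5, 2.577, -0.011]
wrist_force: [-0.2, -0.7, -0.1]
finger_gap: 0.0421
finger_force: 60.7
```

Run:
```python
from h import *
import cv2
s=arm.observe();p=s["tcp_pos"];R=Ro.from_rotvec(s["orientation"]).as_matrix()
print((p-(seat+.1*n)).round(4),R.T@panel(80),s["q"].round(2),s["wrist_force"].round(1),s["wrist_torque"].round(2))
plan(seat+.1*n,panel(80),8)
plan(seat+.05*n,panel(80),8)
d={k:viewer.capture(k) for k in("top","side")};pickle.dump(d,open("cams1.pkl","wb"))
def crop(k,x,y,w,h,f): return cv2.resize(d[k]["image"][y:y+h,x:x+w,::-1],None,fx=f,fy=f,interpolation=cv2.INTER_CUBIC)
cv2.imwrite("pics/c3.png",np.hstack([crop("top",195,175,100,100,4),crop("side",190,100,100,100,4)]))
for k in d: print(k,proj(d[k],p),proj(d[k],p-.028*-R[:,2]*-1), "seat",proj(d[k],seat))
```

```text
[-0.0009  0.0007 -0.0019] [[ 9.99977619e-01  1.37620569e-03 -6.54732932e-03]
 [-1.37077782e-03  9.99998713e-01  8.33436423e-04]
 [ 6.54846788e-03 -8.24442836e-04  9.99978219e-01]] [ 0.66 -0.16 -0.67  0.71 -0.39  0.97] [-0.2 -0.7 -0.1] [ 0.05  0.53 -0.01]
8 rows of [-0.02 -0.   -0.01 -0.01 -0.05 -0.01] norm 0.03 0.05
end [0.4518 0.216  0.14  ]
8 rows of [-0.03 -0.    0.61 -0.01 -0.05 -0.01] norm 0.61 0.05
end [0.4766 0.2107 0.0973]
top [234.8313219  257.72886959] [230.55467557 265.43005623] seat [248.28443512 233.19881378]
side [219.99058186 155.99337289] [210.65803298 146.96911515] seat [251.05003068 184.58621693]
```

View pics/c3.png

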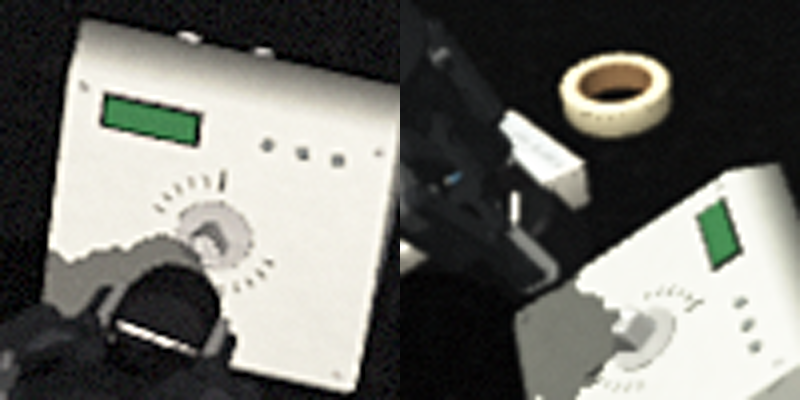

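The top crop shows the knob's line centred at px (234.0,259.0), against a predicted (233.9,259.4). The grasp and the line direction are good, and the washer is about at (248,233). Now the approach.

Emit:
arm_command(
  steps=[
    [-0.02,0,0.5,0,-0.05,0],
    [-0.02,0,0.7,0,-0.05,0],
    [-0.02,0,0.8,0,-0.05,0],
    [-0.03,0,0.8,0,-0.05,0],
    [-0.03,0,0.8,0,-0.05,0],
    [-0.03,0,0.7,0,-0.05,0],
    [-0.03,0,0.5,0,-0.05,0],
    [-0.02,0,0.2,0,-0.05,0],
  ],
)

```text
t: 7.58
tcp_pos: [0.4765, 0.2104, 0.0947]
orientation: [0.499, 2.571, -0.014]
wrist_force: [-0.3, -0.3, 0.0]
finger_gap: 0.0423
finger_force: 60.7
```

```bash
cat >> h.py <<'E'
def rep():
    s=arm.observe();R=Ro.from_rotvec(s["orientation"]).as_matrix();d=s["tcp_pos"]-seat
    P=np.c_[up,lat,n]
    y=R[:,1];print("t",round(s["t"],2),"TCP in seat (mm)",(P.T@d*1000).round(1),"phi",np.degrees(np.arctan2(y@lat,y@up)).round(1),"tilt err (tool x,y comps of -n)",(R.T@-n).round(3),"F",(P.T@s["wrist_force"]).round(1),"tau",(P.T@s["wrist_torque"]).round(2),"gap",round(s["finger_gap"]*1000,1),"q6",s["q"][5].round(2))
E
python3 -c "
from h import *
rep();plan(seat+.05*n,panel(80),8)"
```

```text
t 7.58 TCP in seat (mm) [-0.9 -0.1 47.8] phi 80.0 tilt err (tool x,y comps of -n) [-0.     0.002  1.   ] F [-0.2 -0.3  0.2] tau [0.04 0.48 0.02] gap 42.3 q6 0.92
8 rows of [-0.01  0.   -0.03 -0.01 -0.   -0.  ] norm 0.03 0.01
end [0.476  0.2104 0.0972]
```

Emit:
arm_command(
  steps=[
    [-0.03,0,0.1,0,0,0],
    [-0.03,0,0.1,0,0,0],
    [-0.03,0,0.1,0,0,0],
    [0,0,0.15,0,0,0],
    [0,0,0.15,0,0,0],
    [0,0,0.15,0,0,0],
    [0,0,0.1,0,0,0],
    [0,0,0,0,0,0],
  ],
)

```text
t: 8.25
tcp_pos: [0.4816, 0.21, 0.0903]
orientation: [0.498, 2.569, -0.011]
wrist_force: [-7.8, -1.2, 9.9]
finger_gap: 0.042
finger_force: 62.2
```

```bash
python3 -c "
from h import *
rep()"
```

```text
t 8.25 TCP in seat (mm) [ 1.2  0.4 41.4] phi 80.0 tilt err (tool x,y comps of -n) [ 0.001 -0.     1.   ] F [-1.4 -2.8 12.3] tau [-0.6   0.96  0.04] gap 42.0 q6 0.91
```

Emit:
arm_command(
  steps=[
    [0.03,0,0.05,0,0,2.2],
    [0.03,0,0,0,0,2.2],
    [0,0,0,0,0,2.2],
    [0,0,0,0,0,2.2],
    [0,0,0,0,0,2.2],
    [0,0,0,0,0,2.2],
    [0,0,0,0,0,2.2],
    [0,0,0,0,0,2.2],
  ],
)

```text
t: 8.92
tcp_pos: [0.4817, 0.2098, 0.09]
orientation: [0.889, 2.463, 0.097]
wrist_force: [-8.5, -3.4, 12.2]
finger_gap: 0.0419
finger_force: 62.1
```

```bash
python3 -c "
from h import *
rep()"
```

```text
t 8.92 TCP in seat (mm) [ 1.2  0.3 41.1] phi 62.2 tilt err (tool x,y comps of -n) [ 0.003 -0.001  1.   ] F [-0.5 -5.1 14.4] tau [-1.    0.67  0.06] gap 41.9 q6 1.22
```

Emit:
arm_command(
  steps=[
    [0.03,0,0,0,0,2.2],
    [0.02,0,0,0,0,2.2],
    [0,0,0,0,0,2.2],
    [0,0,0,0,0,2.2],
    [0,0,0,0,0,2.2],
    [0,0,0,0,0,2.2],
    [0,0,0,0,0,2.2],
    [0,0,0,0,0,2.2],
  ],
)

```text
t: 9.58
tcp_pos: [0.4811, 0.2102, 0.0886]
orientation: [1.261, 2.31, 0.203]
wrist_force: [-0.4, -0.4, -0.9]
finger_gap: 0.0419
finger_force: 61.0
```

```bash
python3 -c "
from h import *
rep()"
```

```text
t 9.58 TCP in seat (mm) [-0.   0.6 40.2] phi 44.6 tilt err (tool x,y comps of -n) [ 0.001 -0.001  1.   ] F [-0.7 -0.4 -0.6] tau [-0.04  0.36 -0.02] gap 41.9 q6 1.53
```

Contact force is gone, so the bore is aligned at about 45–55°. Pushing down.

Emit:
arm_command(
  steps=[
    [0,0,0.1,0,0,0],
    [0,0,0.1,0,0,0],
    [0,0,0.12,0,0,0],
    [0,0,0.12,0,0,0],
    [0,0,0.12,0,0,0],
    [0,0,0.12,0,0,0],
    [0,0,0.12,0,0,0],
    [0,0,0,0,0,0],
  ],
)

```text
t: 10.25
tcp_pos: [0.4851, 0.2092, 0.0812]
orientation: [1.259, 2.311, 0.201]
wrist_force: [2.6, -2.5, 0.3]
finger_gap: 0.0421
finger_force: 60.9
```

```bash
python3 -c "
from h import *
rep()"
```

```text
t 10.25 TCP in seat (mm) [-0.2  0.4 31.7] phi 44.8 tilt err (tool x,y comps of -n) [0.001 0.    1.   ] F [ 2.8 -1.9 -1.2] tau [-0.31 -0.08 -0.01] gap 42.1 q6 1.52
```

Emit:
arm_command(
  steps=[
    [0,0,0.1,0,0,0],
    [0,0,0.1,0,0,0],
    [0,0,0.1,0,0,0],
    [0,0,0.05,0,0,0],
    [0,0,0,0,0,0],
    [0,0,0,0,0,0],
    [0,0,0,0,0,2],
    [0,0,0,0,0,2],
  ],
)

```text
t: 10.92
tcp_pos: [0.4861, 0.2097, 0.0809]
orientation: [1.34, 2.269, 0.229]
wrist_force: [-22.3, -2.7, 29.2]
finger_gap: 0.042
finger_force: 64.0
```

```bash
python3 -c "
from h import *
rep()"
```

```text
t 10.92 TCP in seat (mm) [ 0.4  1.1 31. ] phi 40.7 tilt err (tool x,y comps of -n) [ 0.    -0.002  1.   ] F [-3.8 -7.3 35.9] tau [-1.46  1.46  0.24] gap 42.0 q6 1.59
```

Emit:
arm_command(
  steps=[
    [0,0,-0.1,0,0,2.5],
    [0,0,-0.05,0,0,2.5],
    [0,0,-0.03,0,0,2.5],
    [0,0,0,0,0,2.5],
    [0,0,0,0,0,2.5],
    [0,0,0,0,0,2.5],
    [0,0,0,0,0,2.5],
    [0,0,0,0,0,2.5],
  ],
)

```text
t: 11.58
tcp_pos: [0.4866, 0.2094, 0.0814]
orientation: [1.732, 2.017, 0.345]
wrist_force: [-1.6, -3.5, 9.9]
finger_gap: 0.0421
finger_force: 61.8
```

```bash
python3 -c "
from h import *
rep()"
```

```text
t 11.58 TCP in seat (mm) [ 1.1  0.9 31.2] phi 20.6 tilt err (tool x,y comps of -n) [ 0.001 -0.003  1.   ] F [ 4.2 -3.8  9. ] tau [-0.85 -0.23  0.26] gap 42.1 q6 1.94
```

Torque is 0.26 N m, so the knob is driving the shaft. Continuing to the stop.

Emit:
arm_command(
  steps=[
    [0,0,0,0,0,2.5],
    [0,0,0,0,0,2.5],
    [0,0,0,0,0,2.5],
    [0,0,0,0,0,2.5],
    [0,0,0,0,0,2.5],
    [0,0,0,0,0,2.5],
    [0,0,0,0,0,2.5],
    [0,0,0,0,0,2.0],
  ],
)

```text
t: 12.25
tcp_pos: [0.4866, 0.209, 0.0814]
orientation: [2.074, 1.717, 0.451]
wrist_force: [-2.3, -5.0, 11.9]
finger_gap: 0.0426
finger_force: 61.7
```

```bash
python3 -c "
from h import *
rep()"
```

```text
t 12.25 TCP in seat (mm) [ 1.2  0.5 31.2] phi 1.1 tilt err (tool x,y comps of -n) [ 0.001 -0.004  1.   ] F [ 4.9 -5.4 10.9] tau [-1.14 -0.29  0.39] gap 42.6 q6 2.28
```

Emit:
arm_command(
  steps=[
    [0,0,0,0,0,1],
    [0,0,0,0,0,1],
    [0,0,0,0,0,1],
    [0,0,0,0,0,1],
    [0,0,0,0,0,0],
    [0,0,0,0,0,0],
    [0,0,0,0,0,0],
    [0,0,0,0,0,0],
  ],
)

```text
t: 12.92
tcp_pos: [0.4866, 0.2089, 0.0814]
orientation: [2.138, 1.65, 0.472]
wrist_force: [-2.7, -5.9, 10.3]
finger_gap: 0.0421
finger_force: 61.8
```

```bash
python3 -c "
from h import *
rep()"
```

```text
t 12.92 TCP in seat (mm) [ 1.3  0.4 31.2] phi -2.8 tilt err (tool x,y comps of -n) [ 0.001 -0.004  1.   ] F [ 3.9 -6.3  9.6] tau [-1.16 -0.3   0.24] gap 42.1 q6 2.35
```

Emit:
arm_command(
  steps=[
    [0,0,0,0,0,1],
    [0,0,0,0,0,1],
    [0,0,0,0,0,1],
    [0,0,-0.02,0,0,0],
    [0,0,-0.03,0,0,0],
    [0,0,0,0,0,0],
    [0,0,0,0,0,0],
    [0,0,0,0,0,0],
  ],
)

```text
t: 13.58
tcp_pos: [0.4865, 0.2089, 0.0814]
orientation: [2.186, 1.597, 0.487]
wrist_force: [0.9, -5.4, 5.7]
finger_gap: 0.0418
finger_force: 61.2
```

```bash
python3 -c "
from h import *
rep()"
```

```text
t 13.58 TCP in seat (mm) [ 1.2  0.4 31.2] phi -5.8 tilt err (tool x,y comps of -n) [ 0.001 -0.004  1.   ] F [ 4.6 -5.1  4. ] tau [-0.87 -0.59  0.16] gap 41.8 q6 2.4
```

Emit:
arm_command(
  steps=[
    [0,0,0,0,0,0],
    [0,0,0,0,0,0],
    [0,0,0,0,0,0],
    [0,0,0,0,0,0],
    [0,0,-0.5,0,0,0],
    [0,0,-1.5,0,0,0],
    [0,0,-2.5,0,0,0],
    [0,0,-2.5,0,0,0],
  ],
  fingers=6.8,
)

```text
t: 14.25
tcp_pos: [0.45, 0.2161, 0.1407]
orientation: [2.188, 1.6, 0.482]
wrist_force: [-0.7, 1.1, 1.4]
finger_gap: 0.0678
finger_force: 0.0
```

Emit:
arm_command(
  steps=[
    [0,0,-3.5,0,0,0],
    [0,0,-3.5,0,0,0],
    [0,0,-3,0,0,0],
    [0,0,-1,0,0,0],
    [0,0,0,0,0,0],
    [0,0,0,0,0,0],
    [0,0,0,0,0,0],
    [0,0,0,0,0,0],
  ],
)

```text
t: 14.92
tcp_pos: [0.3971, 0.2273, 0.2344]
orientation: [2.188, 1.6, 0.481]
wrist_force: [-0.6, 0.0, -0.6]
finger_gap: 0.0681
finger_force: 0.0
```

Run:
```python
from h import *
import cv2
rep()
d={k:viewer.capture(k) for k in("top","side","wrist")};pickle.dump(d,open("cams2.pkl","wb"))
def crop(k,x,y,w,h,f): return cv2.resize(d[k]["image"][y:y+h,x:x+w,::-1],None,fx=f,fy=f,interpolation=cv2.INTER_CUBIC)
w=proj(d["wrist"],seat+.036*n).round().astype(int);print(w)
x,y=max(0,min(w[0]-80,480)),max(0,min(w[1]-70,260));print(x,y)
a=np.hstack([crop("top",210,190,80,70,5),crop("side",215,135,80,70,5)])
b=crop("wrist",x,y,160,80 if y+80<=400 else 140,2.5*2)[:250*2,:800] if False else crop("wrist",x,y,200,60,4)
b=crop("wrist",x,y,160,140,2.5)[:249]; b=np.hstack([crop("wrist",x,y,160,140,1.75)[:245,:280],np.zeros((245,520,3),np.uint8)])
cv2.imwrite("pics/c4.png",np.vstack([a,b]))
for k in("top","side","wrist"): print(k,[proj(d[k],seat+.036*n+s*.02*up).round(1) for s in(-1,0,1)])
```

```text
t 14.92 TCP in seat (mm) [ -1.4   0.  209.3] phi -5.7 tilt err (tool x,y comps of -n) [0.003 0.001 1.   ] F [-0.9 -0.1 -0.2] tau [-0.    0.41 -0.06] gap 68.1 q6 2.59
[325 183]
245 113
top [array([242.7, 249.9]), array([243.8, 241.3]), array([245. , 232.4])]
side [array([232.7, 179.9]), array([240.5, 174.5]), array([248.4, 169.1])]
wrist [array([306.6, 184.6]), array([325.5, 182.8]), array([344.4, 180.9])]
```

View pics/c4.png

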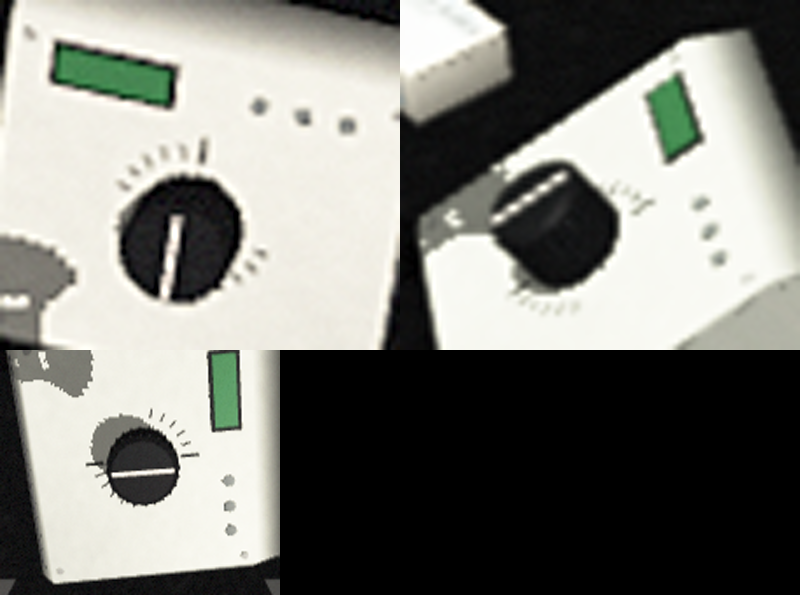

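The white line runs from (245.2,232.6) to (242.6,249.2) in the top view, which matches the predicted home pose up the slope to within 1 px. The side view agrees, so the knob is seated at its stop. Next is the cap.

Run:
```python
from h import *
c=pickle.load(open("cams0.pkl","rb"))["top"]
print("spray",onz(c,(330,112),.151))
plan([.6066,-.1609,.12],down(-32),24)
plan([.6066,-.1609,.12],down(148),24)
```

```text
spray [0.72634984 0.03987906 0.151     ]
24 rows of [-1.14  1.31  0.82  1.22 -0.27  0.58] norm 1.92 1.38
end [ 0.6069 -0.161   0.1203]
24 rows of [-2.03 -1.65  0.29  0.39  1.76 -6.68] norm 2.63 6.92
end [ 0.6061 -0.161   0.1199]
```

Emit:
arm_command(
  steps=[
    [-1.14,1.31,0.82,1.22,-0.27,0.58],
    [-1.14,1.31,0.82,1.22,-0.27,0.58],
    [-1.14,1.31,0.82,1.22,-0.27,0.58],
    [-1.14,1.31,0.82,1.22,-0.27,0.58],
    [-1.14,1.31,0.82,1.22,-0.27,0.58],
    [-1.14,1.31,0.82,1.22,-0.27,0.58],
    [-1.14,1.31,0.82,1.22,-0.27,0.58],
    [-1.14,1.31,0.82,1.22,-0.27,0.58],
  ],
)

```text
t: 15.73
tcp_pos: [0.4841, 0.1012, 0.2168]
orientation: [2.382, 1.589, 0.337]
wrist_force: [0.6, 0.4, 0.0]
finger_gap: 0.0678
finger_force: 0.0
```

Emit:
arm_command(
  steps=[
    [-1.14,1.31,0.82,1.22,-0.27,0.58],
    [-1.14,1.31,0.82,1.22,-0.27,0.58],
    [-1.14,1.31,0.82,1.22,-0.27,0.58],
    [-1.14,1.31,0.82,1.22,-0.27,0.58],
    [-1.14,1.31,0.82,1.22,-0.27,0.58],
    [-1.14,1.31,0.82,1.22,-0.27,0.58],
    [-1.14,1.31,0.82,1.22,-0.27,0.58],
    [-1.14,1.31,0.82,1.22,-0.27,0.58],
  ],
)

```text
t: 16.4
tcp_pos: [0.5551, -0.029, 0.1773]
orientation: [2.568, 1.565, 0.177]
wrist_force: [0.5, -1.1, 0.4]
finger_gap: 0.068
finger_force: 0.0
```

Emit:
arm_command(
  steps=[
    [-1.14,1.31,0.82,1.22,-0.27,0.58],
    [-1.14,1.31,0.82,1.22,-0.27,0.58],
    [-1.14,1.31,0.82,1.22,-0.27,0.58],
    [-1.14,1.31,0.82,1.22,-0.27,0.58],
    [-1.14,1.31,0.82,1.22,-0.27,0.58],
    [-1.14,1.31,0.82,1.22,-0.27,0.58],
    [-1.14,1.31,0.82,1.22,-0.27,0.58],
    [-1.14,1.31,0.82,1.22,-0.27,0.58],
  ],
)

```text
t: 17.07
tcp_pos: [0.6075, -0.1614, 0.1199]
orientation: [-2.744, -1.524, -0.003]
wrist_force: [0.1, 0.3, 0.5]
finger_gap: 0.068
finger_force: 0.0
```

Emit:
arm_command(
  steps=[
    [0,0,0,0,0,0],
    [0,0,0,0,0,0],
    [0,0,0,0,0,0],
    [0,0,0,0,0,0],
    [0,0,0,0,0,0],
    [0,0,0,0,0,0],
    [0,0,0,0,0,0],
    [0,0,0,0,0,0],
  ],
  fingers=7.4,
)

```text
t: 17.73
tcp_pos: [0.6074, -0.1598, 0.1217]
orientation: [-2.745, -1.527, -0.006]
wrist_force: [0.0, -0.6, 0.6]
finger_gap: 0.0741
finger_force: 0.0
```

Run:
```python
from h import *
import cv2
s=arm.observe();print(s["tcp_pos"],s["q"].round(2))
plan([.6066,-.1609,.025],down(-32),8)
d={k:viewer.capture(k) for k in("wrist","side")};c=d["wrist"];pickle.dump(d,open("cams3.pkl","wb"))
print([proj(c,np.array([.6066,-.1609,.021])+a*.025*np.array([np.cos(np.radians(-71.7)),np.sin(np.radians(-71.7)),0])).round(1) for a in(-1,0,1)])
w=cv2.resize(c["image"][:,:,::-1],(640,400));cv2.imwrite("pics/w3.png",w)
```

```text
[ 0.60741384 -0.15982284  0.12171201] [-0.26  0.34 -0.04  1.18  0.    1.87]
8 rows of [-0.02 -0.    1.21  0.01 -0.02  0.02] norm 1.21 0.03
end [ 0.6067 -0.161   0.0249]
[array([298.9, 188.9]), array([322.9, 207.8]), array([345.9, 226. ])]
```

View pics/w3.png

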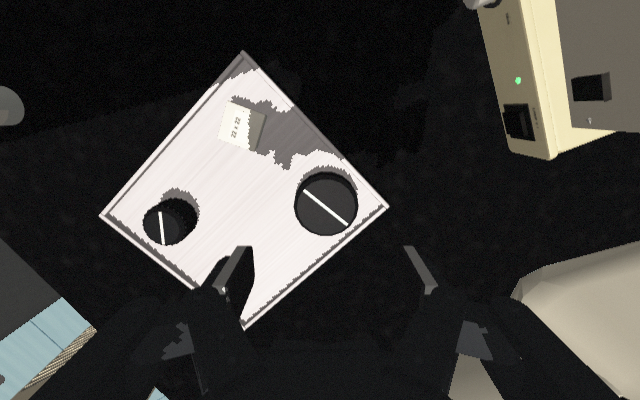

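The cap's line runs from (304,191) to (347,224), centre (325.5,207.5). That is about 2 mm along the jaw direction from the estimate, and the jaws will centre it. The tray corner lies along the jaw axis, as planned.

Emit:
arm_command(
  steps=[
    [-0.02,0.02,1.2,0,0,0],
    [-0.02,0.02,1.8,0,0,0],
    [-0.02,0.02,1.8,0,0,0],
    [-0.02,0.02,1.8,0,0,0],
    [-0.02,0.02,1.3,0,0,0],
    [-0.02,0,1.0,0,0,0],
    [0,0,0.7,0,0,0],
    [0,0,0,0,0,0],
  ],
)

```text
t: 18.5
tcp_pos: [0.6068, -0.1612, 0.0232]
orientation: [-2.743, -1.525, -0.002]
wrist_force: [-0.8, 0.5, 0.6]
finger_gap: 0.0744
finger_force: 0.0
```

Emit:
arm_command(
  steps=[
    [0,0,0,0,0,0],
    [0,0,0,0,0,0],
    [0,0,0,0,0,0],
    [0,0,0,0,0,0],
    [0,0,0,0,0,0],
    [0,0,0,0,0,0],
    [0,0,0,0,0,0],
    [0,0,0,0,0,0],
  ],
  fingers=4.5,
)

```text
t: 19.17
tcp_pos: [0.6088, -0.1617, 0.0265]
orientation: [2.745, 1.526, 0.008]
wrist_force: [0.2, -0.0, 5.9]
finger_gap: 0.0515
finger_force: 63.0
```

Run:
```python
from h import *
s=arm.observe();print(s["tcp_pos"],s["finger_gap"],s["wrist_force"])
R0=Ro.from_rotvec(s["orientation"]).as_matrix()
p0=s["tcp_pos"]+[0,0,.16]
plan(seat+.12*n,panel(39.5),24,p0)
```

```text
[ 0.60876689 -0.1617291   0.02652786] 0.051463206942739245 [ 0.2220196  -0.01287036  5.89550771]
24 rows of [ 1.6  -0.83 -0.27 -1.28 -0.23 -2.42] norm 1.82 2.75
end [0.4427 0.2177 0.1587]
```

Emit:
arm_command(
  steps=[
    [0,0,-0.5,0,0,0],
    [0,0,-1.5,0,0,0],
    [0,0,-2.2,0,0,0],
    [0,0,-3,0,0,0],
    [0,0,-3,0,0,0],
    [0,0,-3,0,0,0],
    [0,0,-2,0,0,0],
    [0,0,-0.8,0,0,0],
  ],
)

```text
t: 19.83
tcp_pos: [0.6085, -0.1622, 0.1891]
orientation: [2.744, 1.526, 0.01]
wrist_force: [0.7, -1.2, -0.2]
finger_gap: 0.0511
finger_force: 62.9
```

Emit:
arm_command(
  steps=[
    [1.6,-0.83,-0.27,-1.28,-0.23,-2.42],
    [1.6,-0.83,-0.27,-1.28,-0.23,-2.42],
    [1.6,-0.83,-0.27,-1.28,-0.23,-2.42],
    [1.6,-0.83,-0.27,-1.28,-0.23,-2.42],
    [1.6,-0.83,-0.27,-1.28,-0.23,-2.42],
    [1.6,-0.83,-0.27,-1.28,-0.23,-2.42],
    [1.6,-0.83,-0.27,-1.28,-0.23,-2.42],
    [1.6,-0.83,-0.27,-1.28,-0.23,-2.42],
  ],
)

```text
t: 20.5
tcp_pos: [0.5956, -0.0171, 0.1979]
orientation: [2.313, 1.862, 0.091]
wrist_force: [0.5, 0.5, -0.2]
finger_gap: 0.052
finger_force: 62.9
```

Emit:
arm_command(
  steps=[
    [1.6,-0.83,-0.27,-1.28,-0.23,-2.42],
    [1.6,-0.83,-0.27,-1.28,-0.23,-2.42],
    [1.6,-0.83,-0.27,-1.28,-0.23,-2.42],
    [1.6,-0.83,-0.27,-1.28,-0.23,-2.42],
    [1.6,-0.83,-0.27,-1.28,-0.23,-2.42],
    [1.6,-0.83,-0.27,-1.28,-0.23,-2.42],
    [1.6,-0.83,-0.27,-1.28,-0.23,-2.42],
    [1.6,-0.83,-0.27,-1.28,-0.23,-2.42],
  ],
)

```text
t: 21.17
tcp_pos: [0.5365, 0.1149, 0.1899]
orientation: [1.848, 2.103, 0.166]
wrist_force: [0.3, -0.7, -0.4]
finger_gap: 0.0516
finger_force: 62.9
```

Emit:
arm_command(
  steps=[
    [1.6,-0.83,-0.27,-1.28,-0.23,-2.42],
    [1.6,-0.83,-0.27,-1.28,-0.23,-2.42],
    [1.6,-0.83,-0.27,-1.28,-0.23,-2.42],
    [1.6,-0.83,-0.27,-1.28,-0.23,-2.42],
    [1.6,-0.83,-0.27,-1.28,-0.23,-2.42],
    [1.6,-0.83,-0.27,-1.28,-0.23,-2.42],
    [1.6,-0.83,-0.27,-1.28,-0.23,-2.42],
    [1.6,-0.83,-0.27,-1.28,-0.23,-2.42],
  ],
)

```text
t: 21.83
tcp_pos: [0.4402, 0.2178, 0.1567]
orientation: [1.364, 2.258, 0.231]
wrist_force: [0.4, 1.3, -0.4]
finger_gap: 0.0515
finger_force: 62.9
```

Emit:
arm_command(
  steps=[
    [0,0,0,0,0,0],
    [0,0,0,0,0,0],
    [0,0,0,0,0,0],
    [0,0,0,0,0,0],
    [0,0,0,0,0,0],
    [0,0,0,0,0,0],
    [0,0,0,0,0,0],
    [0,0,0,0,0,0],
  ],
)

```text
t: 22.5
tcp_pos: [0.4417, 0.2174, 0.1581]
orientation: [1.368, 2.256, 0.232]
wrist_force: [0.4, 0.2, -0.1]
finger_gap: 0.0514
finger_force: 62.9
```

Run:
```python
from h import *
import cv2
rep();plan(seat+.12*n,panel(39.5),8);plan(seat+.064*n,panel(39.5),8)
s=arm.observe();p=s["tcp_pos"]
d={k:viewer.capture(k) for k in("top","side","wrist")};pickle.dump(d,open("cams4.pkl","wb"))
def crop(k,x,y,w,h,f): return cv2.resize(d[k]["image"][y:y+h,x:x+w,::-1],None,fx=f,fy=f,interpolation=cv2.INTER_CUBIC)
cv2.imwrite("pics/c5.png",np.vstack([np.hstack([crop("top",195,195,100,90,4),crop("side",180,90,100,90,4)]),cv2.resize(d["wrist"]["image"][100:300,:,::-1],(800,240))]))
for k in("top","side","wrist"): print(k,[proj(d[k],p-.0055*n+a*.025*up).round(1) for a in(-1,0,1)])
```

```text
t 22.5 TCP in seat (mm) [  0.   -0.6 120.4] phi 39.5 tilt err (tool x,y comps of -n) [0.001 0.001 1.   ] F [ 0.3  0.3 -0.3] tau [0.   0.51 0.04] gap 51.4 q6 1.7
8 rows of [ 0.01  0.    0.01 -0.01  0.   -0.  ] norm 0.01 0.01
end [0.4418 0.218  0.1572]
8 rows of [ 0.01  0.    0.71 -0.01  0.   -0.  ] norm 0.71 0.01
end [0.4692 0.2122 0.1086]
top [array([231.6, 273. ]), array([233.1, 261.4]), array([234.6, 249.5])]
side [array([205.2, 157.9]), array([215.5, 150.7]), array([225.8, 143.4])]
wrist [array([284.1, 238.1]), array([324.1, 267.2]), array([361.6, 294.5])]
```

View pics/c5.png

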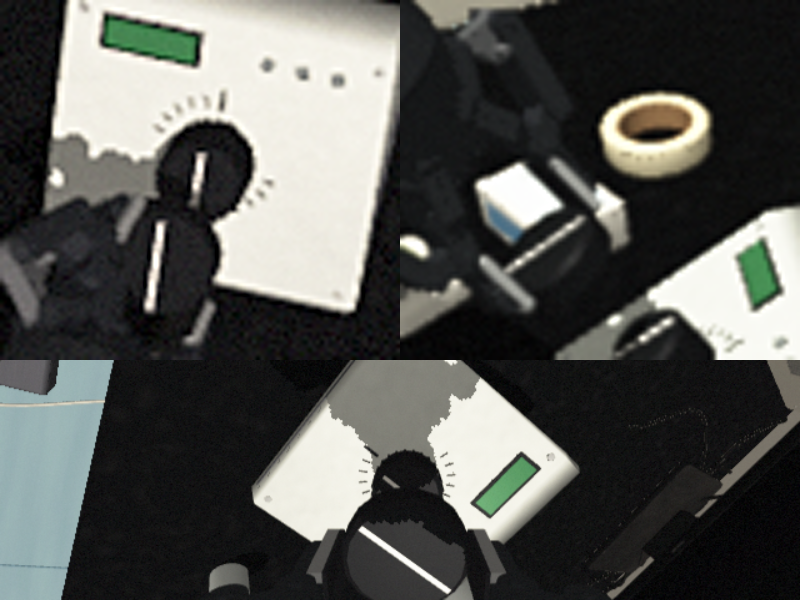

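The top view shows the cap's line centred at px (233.2,261.3), against a predicted (233.1,261.4), and its direction is within about 1.5°. The cap is held square with the knob still in place below, so I'm descending.

Emit:
arm_command(
  steps=[
    [0.01,0.02,0.4,0,0,0],
    [0.02,0.02,0.8,0,0,0],
    [0.01,0.01,1.0,0,0,0],
    [0.01,0.02,1.0,0,0,0],
    [0.01,0.01,1.0,0,0,0],
    [0,0.01,0.8,0,0,0],
    [0,0,0.5,0,0,0],
    [0,0,0.1,0,0,0],
  ],
)

```text
t: 23.32
tcp_pos: [0.4691, 0.2122, 0.1083]
orientation: [1.367, 2.257, 0.23]
wrist_force: [-0.3, 0.1, -0.4]
finger_gap: 0.0516
finger_force: 62.9
```

```bash
python3 -c "
from h import *
rep()"
```

```text
t 23.32 TCP in seat (mm) [-0.7  0.  63.3] phi 39.5 tilt err (tool x,y comps of -n) [0.001 0.003 1.   ] F [-0.5  0.  -0.2] tau [-0.02  0.52  0.03] gap 51.6 q6 1.64
```

Emit:
arm_command(
  steps=[
    [-0.02,0.04,0.05,0,0,0],
    [-0.01,0.04,0.1,0,0,0],
    [0,0,0.1,0,0,0],
    [0,0,0.1,0,0,0],
    [0,0,0.1,0,0,0],
    [0,0,0.1,0,0,0],
    [0,0,0.1,0,0,0],
    [0,0,0,0,0,0],
  ],
)

```text
t: 23.98
tcp_pos: [0.4731, 0.2121, 0.1043]
orientation: [1.367, 2.257, 0.232]
wrist_force: [0.0, -1.2, -0.7]
finger_gap: 0.0513
finger_force: 62.9
```

```bash
python3 -c "
from h import *
rep()"
```

```text
t 23.98 TCP in seat (mm) [ 0.7  0.8 57.9] phi 39.5 tilt err (tool x,y comps of -n) [0.    0.001 1.   ] F [-0.1 -1.2 -0.7] tau [-0.03  0.47  0.04] gap 51.3 q6 1.64
```

Past the mouth height with no force, so the cap is going over the knob. Continuing down.

Emit:
arm_command(
  steps=[
    [0,0,0.1,0,0,0],
    [0,0,0.1,0,0,0],
    [0,0,0.1,0,0,0],
    [0,0,0.1,0,0,0],
    [0,0,0.1,0,0,0],
    [0,0,0.1,0,0,0],
    [0,0,0.08,0,0,0],
    [0,0,0,0,0,0],
  ],
)

```text
t: 24.65
tcp_pos: [0.4758, 0.2117, 0.0998]
orientation: [1.366, 2.257, 0.233]
wrist_force: [-16.4, -0.6, 16.6]
finger_gap: 0.0512
finger_force: 65.0
```

```bash
python3 -c "
from h import *
rep()"
```

```text
t 24.65 TCP in seat (mm) [ 0.8  0.9 52.6] phi 39.5 tilt err (tool x,y comps of -n) [-0.     0.001  1.   ] F [-5.4 -4.  22.4] tau [-0.99  1.63 -0.09] gap 51.2 q6 1.63
```

Emit:
arm_command(
  steps=[
    [0,0,-0.06,0,0,0],
    [0,0,-0.04,0,0,0],
    [0,0,0,0,0,0],
    [0,0,0,0,0,0],
    [0,0,0,0,0,0],
    [0,0,0,0,0,0],
    [0,0,0,0,0,0],
    [0,0,0,0,0,0],
  ],
)

```text
t: 25.32
tcp_pos: [0.4758, 0.2116, 0.0999]
orientation: [1.367, 2.257, 0.232]
wrist_force: [-7.8, 0.1, 7.3]
finger_gap: 0.0512
finger_force: 63.5
```

Emit:
arm_command(
  steps=[
    [0,0,0,0,0,0],
    [0,0,0,0,0,0],
    [0,0,0,0,0,0],
    [0,0,0,0,0,0],
    [0,0,-0.5,0,0,0],
    [0,0,-1.5,0,0,0],
    [0,0,-2.5,0,0,0],
    [0,0,-2.5,0,0,0],
  ],
  fingers=8,
)

```text
t: 25.98
tcp_pos: [0.4409, 0.2183, 0.1602]
orientation: [1.368, 2.257, 0.229]
wrist_force: [0.4, -0.4, -0.0]
finger_gap: 0.0799
finger_force: 0.0
```

Emit:
arm_command(
  steps=[
    [0,0,-3.5,0,0,0],
    [0,0,-3.5,0,0,0],
    [0,0,-2,0,0,0],
    [0,0,-1,0,0,0],
    [0,0,0,0,0,0],
    [0,0,0,0,0,0],
    [0,0,0,0,0,0],
    [0,0,0,0,0,0],
  ],
)

```text
t: 26.65
tcp_pos: [0.3928, 0.2287, 0.2454]
orientation: [1.367, 2.257, 0.229]
wrist_force: [-0.1, -0.0, 0.5]
finger_gap: 0.0799
finger_force: 0.0
```

Run:
```python
from h import *
import cv2
rep()
d={k:viewer.capture(k) for k in("top","side")}
def crop(k,x,y,w,h,f): return cv2.resize(d[k]["image"][y:y+h,x:x+w,::-1],None,fx=f,fy=f,interpolation=cv2.INTER_CUBIC)
cv2.imwrite("pics/c6.png",np.hstack([crop("top",210,190,80,70,5),crop("side",215,135,80,70,5)]))
for k in d: print(k,[((proj(d[k],seat+.046*n+a*.025*up)-((210,190) if k=="top" else(215,135)))*5+2).round(0) for a in(-1,0,1)])
```

```text
t 26.65 TCP in seat (mm) [2.000e-01 5.000e-01 2.211e+02] phi 39.5 tilt err (tool x,y comps of -n) [0.001 0.003 1.   ] F [ 0.2 -0.   0.4] tau [0.01 0.44 0.02] gap 79.9 q6 1.81
top [array([157., 325.]), array([165., 270.]), array([172., 214.])]
side [array([ 65., 219.]), array([114., 185.]), array([164., 151.])]
```

View pics/c6.png

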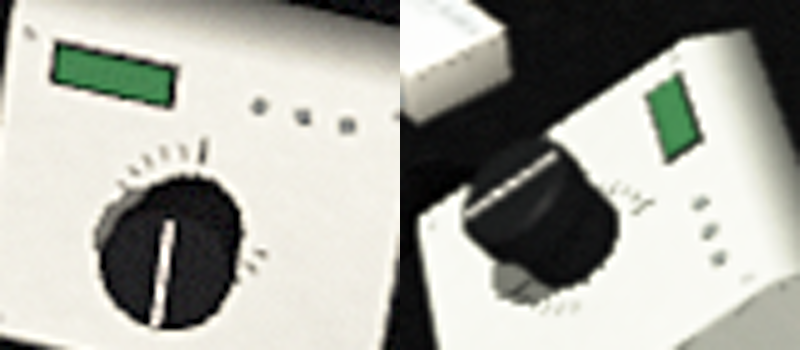

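The cap's line runs from (169,222) to (156,327) in the top crop. It is straight up the slope to within 1° and within about 1 mm of the fully-down position in both views, with the gripper clear. Handing in.

```bash
python3 -c "
from workcell import job
print(job.finish_job())"
```

```text
the job is handed in; nothing more can be done
None
```

I handed the job in at about 27 s: the larger knob is home on the shaft and turned to its stop with the cap fully down over it, both white lines up the slope to within about 1° by camera, and the robot clear; the interface returned no verdict.

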